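# Fit the missing capacitor under a power module's cover

## Robot

A 7-joint arm with a two-finger parallel gripper is mounted at the origin on the work surface. World frame = base frame: x ahead of the robot, y to its left, z up, the work surface at z = 0. Lengths are in mm, angles in rad, forces in N, time in s.
With the tool pointing down it reaches from about 400 to 900 mm from the base axis. Payload 5.5 kg.
Tool frame: the origin (TCP) lies at the very end of the fingers, on their centre line; the grasp point (between the pads) lies behind it (env.tcp_to_grasp is the z of the grasp point in the tool frame, in mm); z points along the fingers, y is the line along which they close (so a half turn about z gives the same grasp; the last joint's range is limited). The gripper opens to 85 mm and grips with 20 to 120 N. Pads are 22 mm wide; open, the fingers measure 114 mm over their backs; the gripper's body (76 mm by 85 mm) begins 54 mm behind the grasp point. The pads swing forward as they close: fully open they stand 13 mm farther back than shut.
Start: joints at [1.429, 0.501, -0.427, 1.55, 0.221, 1.138, -0.21], TCP at [256.025, -597.454, 231.31] pointing down, gripper open.
Joint ranges: [-2.88, 2.88], [-0.31, 2.03], [-1.54, 1.56], [0.2, 2.42], [-1.41, 4.55], [0.19, 2.02], [-2.57, 2.57]. Speed limits (rad/s): [2.57, 2.57, 3.14, 3.14, 3.14, 3.14, 3.14].

## Interface

Orientations are given as a unit quaternion [x, y, z, w].
In Python, from plant import env gives the robot as it stands. The module is installed in compiled form; this text tells all that it offers.
- The arm moves only by the tool jog_arm, never from a script. Its arguments are lists of equal length, an entry for each row: "delta_pos": the shift along the tool's x, y, z in cm, a list of three; "turn": the turn, a rotation vector about the tool's x, y, z in degrees, a list of three. A call has 1 to 12 rows; each row is the pose to reach, as a shift and turn from the pose commanded when the call began, along the tool's axes at that moment; what a row does not reach only later rows make up. A row lasts 1/8 s, in which the tool goes at most 62.5 mm and 10.7 degrees, less where a joint would pass 70% of its speed; a pose out of reach is approached as far as the arm can. A call with a gripper value outside its range is refused whole. "fingers" is the opening, from 0 (shut) to 1 (fully open), set as the call begins (left out, the last holds). The fingers move at their own pace and stop on an object; "newtons" is the grip in N (left out, the last holds). Time passes only in rows, so rows that repeat a pose let the fingers close. It gives the time, the measured TCP pose, the force, the opening and the grip force at its end, in the units of the state.
- env.read_state(): the state, without advancing time (a new reading comes with each control period).
- env.snapshot(name): name is "scene" or "top" or "wrist"; returns a dict with "color" (384x512x3 uint8, red, green, blue), "mtx" (3x3 intrinsics, pixels), "rvec" (rotation vector, rad) and "tvec" (3), from world to camera coordinates, as OpenCV has them. Camera axes: x right, y down, z forward; pixel columns grow to the right and rows downward; lengths in mm; the calibration is good to about 2 mm. The wrist camera is an equidistant fisheye: a pixel r from the principal point sees the ray r / f radians off the axis. A picture is of the moment at which its call begins. There is no depth.
- env.close_job(): hands the job in; it is judged then, once.
The state is a dict: "t": time; "joint_positions": joint angles; "qd": joint speeds; "joint_torque": joint torques, N m; "ee_pos": TCP position; "tool_rot": TCP orientation; "wrist_force": force on the tool from outside, world axes, zero at the start; "wrist_torque": the same for the moment, N m; "grip_width": finger opening in mm; "gripper_force": force on a finger pad.
Only numpy, scipy, OpenCV 4.12 (cv2) and the standard library are available. Lean on these libraries where they do the work, as an engineer would, in place of code of your own. Each camera call takes 0.05 s, during which the arm holds its last target. There are 200 camera calls.

## Task

Lift the cover plate off the module's two pins and lay it flat on the rubber mat, ribbed side up. Drop the capacitor from the stand upright into the module's empty well until it rests on the bottom, then put the cover back over both pins so that it sits flush and let go. Leave the screwdriver, the bin and the oiler where they are.

Things in the scene. Friction and masses are not known exactly. Their poses are not given: they have to be found in the camera images.
- housing: Black plastic module, fixed to the bench: block 84 (x) by 180 (y) by 95 mm high, feet 10 mm high reaching y = +-114. Origin: centre of its underside, z up, y along its length. Flat top with three round wells in a row, 35 mm in diameter, 80 mm deep, at y = -42 (empty), 0 and +42 mm (filled, capacitors 5 mm below the top). Cover hides them at the start.
- well_floor (a point): Centre of the bottom of the empty well (housing x 0, y -42 mm), 15 mm above the bench and 80 mm below the housing's top; axes as the housing's.
- pin_a (a point): Tip of one steel pin, at housing x 0, y -74 mm. The pin is 8 mm in diameter, stands 18 mm above the housing's top, its last 7 mm tapering to 3 mm across.
- pin_b (a point): Tip of the other pin, the same, at housing x 0, y +74 mm.
- cover: Loose grey plastic plate 90 (x) by 184 (y) by 6 mm, 0.13 to 0.21 kg. Origin: centre of its underside, z up, y along its length. Through holes 12 mm in diameter at y = -74 and +74 mm. Grip rib on top, in the middle: 14 mm wide (x), 76 long (y), its top 38 mm above the underside. Starts seated on the housing, pins through its holes, same centre and yaw; fits either way round.
- capacitor: Loose aluminium cylinder, two tiny brass dots on its top end, 30 mm in diameter and 75 mm long, 0.06 to 0.13 kg. Origin: centre of its lower end, z along its axis, up. Starts standing in one of the stand's two recesses, so 55 mm of it shows. The dotted end stays up.
- stand: Fixed black plastic block 70 (x) by 120 (y) by 28 mm (z) with two round recesses 35 mm in diameter and 20 mm deep at y = -28 (holds the capacitor) and y = +28 (empty). Origin: centre of its underside, on the bench. It is on the left or the right of the housing, the mat on the other side.
- mat: Fixed black rubber mat 170 (x) by 230 (y) by 3 mm thick, flat on the bench. Origin: centre of its underside.
- screwdriver: Screwdriver lying on the bench beyond the work, about 200 mm long; leave alone.
- bin: Blue plastic open bin 100 by 140 by 75 mm on the bench beyond the work; origin at the centre of its underside; leave alone.
- oiler: White plastic bottle, 52 mm in diameter and 130 mm high, standing on the bench beyond the work; origin at the centre of its underside; leave alone.
There are look-alikes about, which are no part of the job. Of the things like the capacitor, leave any that is purple; of the rest the larger one is meant. Of the things shaped like the cover, the grey one is meant.

How it is judged:
By the outcome, as a careful person would: the job done as asked, in the order asked, and still so for the second after the job is handed in, with the robot touching nothing.
It also fails if it takes over 67 s, if anything falls off the work surface, if the arm or the gripper's body presses on something with over 40 N, if the wrist force passes 120 N, or if a joint passes its speed limit or range.

## Working session

There is one attempt and no reset: what is moved stays moved. The work goes in short steps, Python scripts to look and compute and a tool call to move; the robot and the scene stay as the last step left them, time stands still between calls to the robot, and variables do not carry over. Pictures are saved under pics/ and viewed, at most 10 in all, crops included, and the job is handed in when it is done.

Besides the shell and the picture viewer there is one more tool, called after ">>>" as a command line: name --argument value ..., lists and objects as JSON in quotes. jog_arm: Moves the arm, as the interface text tells. Its arguments: {"type":"object","properties":{"delta_pos":{"type":"array","items":{"type":"array","items":{"type":"number"}}},"turn":{"type":"array","items":{"type":"array","items":{"type":"number"}}},"fingers":{"type":"number"},"newtons":{"type":"number"}},"required":["delta_pos","turn"]}

```bash
mkdir -p pics
cat > h.py <<'E'
import numpy as np, cv2
from scipy.spatial.transform import Rotation as R
from plant import env
def snap(n,save=None):
    s=env.snapshot(n); s['n']=n
    if save: cv2.imwrite('pics/'+save,s['color'][:,:,::-1])
    return s
def ray(s,uv):
    K=np.array(s['mtx']);Rm=cv2.Rodrigues(np.array(s['rvec'],float))[0];t=np.array(s['tvec'],float).ravel()
    x=(uv[0]-K[0,2])/K[0,0];y=(uv[1]-K[1,2])/K[1,1]
    if s['n']=='wrist':
        r=np.hypot(x,y);d=np.array([np.sin(r)*x/r,np.sin(r)*y/r,np.cos(r)]) if r>0 else np.array([0,0,1.])
    else: d=np.array([x,y,1.])
    return -Rm.T@t, Rm.T@d/np.linalg.norm(d)
def onz(s,uv,z):
    c,d=ray(s,uv); return c+d*(z-c[2])/d[2]
def tri(*obs):
    A=np.zeros((3,3));b=np.zeros(3)
    for s,uv in obs:
        c,d=ray(s,uv);P=np.eye(3)-np.outer(d,d);A+=P;b+=P@c
    p=np.linalg.solve(A,b)
    return p,[np.linalg.norm((np.eye(3)-np.outer(d,d))@(p-c)) for c,d in (ray(*o) for o in obs)]
E
python3 - <<'E'
from h import *
a=snap('scene','s1.png');b=snap('top','t1.png');w=snap('wrist','w1.png')
print(env.tcp_to_grasp,env.read_state())
for s in(a,b,w):print(s['mtx'],ray(s,(256,192)))
cv2.imwrite('pics/all.png',cv2.resize(np.vstack([np.hstack([a['color'],b['color']])])[:,:,::-1],(800,300)))
E
```

```text
-18.700000000000003 {'t': 0.15, 'joint_positions': array([ 1.42920322,  0.5016586 , -0.42682846,  1.55121208,  0.22079698,
        1.13832985, -0.2103242 ]), 'qd': array([-0.0027448 , -0.00152677, -0.00038017, -0.00341432, -0.00112093,
       -0.00050442,  0.00042118]), 'joint_torque': array([-6.72581722e-03, -5.70033824e+01, -5.82528502e+00, -2.81284082e+01,
        1.06766709e-02,  7.79669092e-03,  4.98713774e-06]), 'ee_pos': array([ 255.74187657, -596.97662012,  230.48030784]), 'tool_rot': array([ 9.79585867e-01,  2.01024679e-01, -1.28377345e-04, -7.68859729e-04]), 'wrist_force': array([ 0.8979444 , -0.48174109,  1.27081711]), 'wrist_torque': array([-0.05428433,  0.0098521 ,  0.00184374]), 'gripper_force': 0.0, 'grip_width': 85.52807643373328}
[[346.53238383   0.         261.73310266]
 [  0.         346.53238383 186.81913251]
 [  0.           0.           1.        ]] (array([ 972.35334614, -418.02687864,  648.61082565]), array([-0.54864566,  0.48019702, -0.68439664]))
[[424.36901614   0.         254.48053185]
 [  0.         424.36901614 193.19225111]
 [  0.           0.           1.        ]] (array([ 360.5685644 ,   -6.39280351, 1342.95202077]), array([ 1.37037644e-01, -9.08037175e-04, -9.90565424e-01]))
[[297.31863964   0.         258.82790536]
 [  0.         297.31863964 187.05619485]
 [  0.           0.           1.        ]] (array([ 315.24273934, -571.37712955,  373.34900411]), array([-0.25776951, -0.09677212, -0.96134803]))
```

View pics/t1.png

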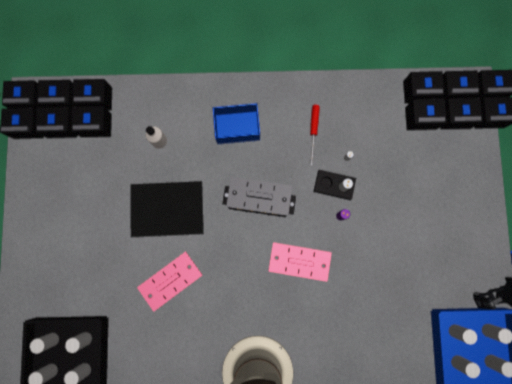

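View pics/s1.png

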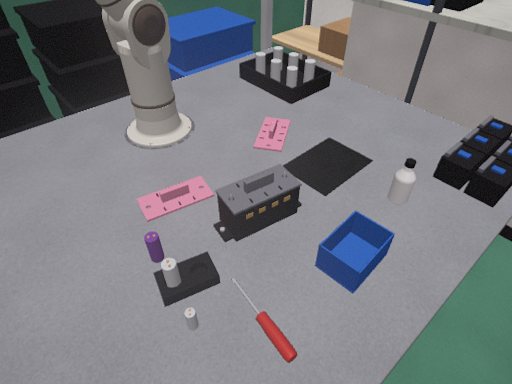

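The top view has three capacitor candidates: white in the stand at (347,184), a smaller white one at (350,155), and purple at (344,215). The rest are far tray items. The cover candidates are grey at (260,198) and pink at (300,262) and (170,281). I choose the grey cover and the white capacitor in the stand. The mat is at (167,208). I'll check the choice in one close crop.

Run:
```python
from h import *
b=cv2.imread('pics/t1.png');a=cv2.imread('pics/s1.png')
c1=cv2.resize(b[140:240,210:370],(800,500),interpolation=cv2.INTER_CUBIC)[:,:]
cv2.imwrite('pics/c1.png',c1)
cv2.imwrite('pics/c2.png',cv2.resize(a[155:335,140:320],(600,600),interpolation=cv2.INTER_CUBIC))
```

```text
(no output)
```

View pics/c1.png

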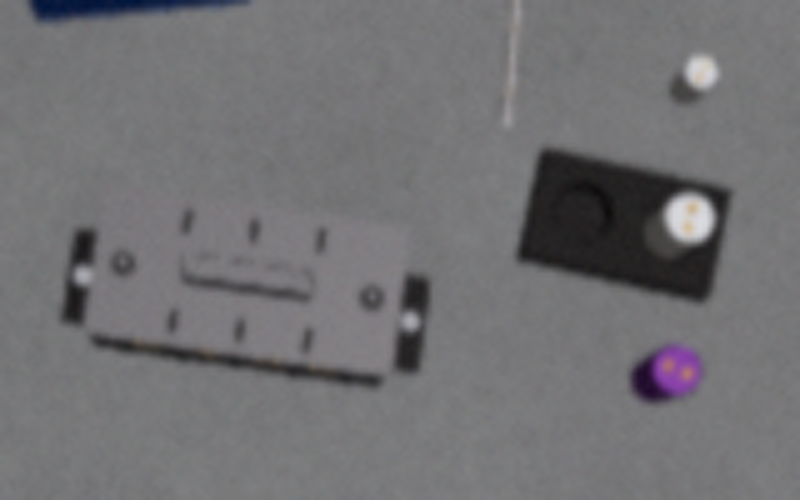

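View pics/c2.png

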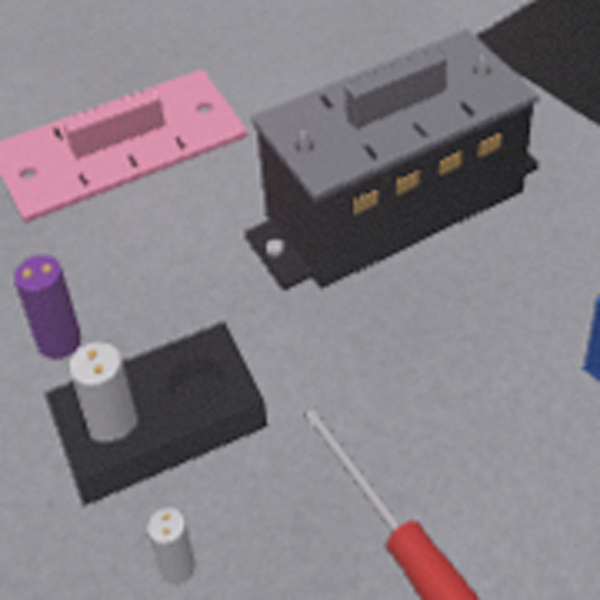

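The crop confirms the choice. The white capacitor has its top at top-view pixel (348,183.6) and stands in the recess. The smaller white one is behind it and the purple one in front. The grey cover's pins are at about (234.4,192.6) and (284.2,199.2). In the scene view the pin tips are at (284.3,172.4) and (230.9,194.6), and the capacitor top is at (169.4,263.9).

Run:
```python
from h import *
a=snap('scene');b=snap('top')
for n,ua,ub in(('pin+y',(284.3,172.4),(234.4,192.6)),('pin-y',(230.9,194.6),(284.2,199.2)),('cap',(169.4,263.9),(348,183.6))):
    print(n,tri((a,ua),(b,ub)),onz(b,ub,83 if n=='cap' else 113))
h=cv2.cvtColor(b['color'],cv2.COLOR_RGB2HSV);v=h[:,:,2]
m=(v<60).astype('uint8')
for c in cv2.findContours(m,cv2.RETR_EXTERNAL,cv2.CHAIN_APPROX_NONE)[0]:
    if cv2.contourArea(c)>300:
        r=cv2.minAreaRect(c)
        if 120<r[0][0]<370 and 150<r[0][1]<300: print(r,onz(b,r[0],3),[onz(b,p,3)[:2].round() for p in cv2.boxPoints(r)])
```

```text
pin+y (array([532.01121758,  57.04682222, 108.38034603]), [np.float64(1.4667598886914595), np.float64(1.466759888691508)]) [530.39051405  55.70846081 113.        ]
pin-y (array([508.6325765 , -88.67325706, 109.74807417]), [np.float64(1.0452320032926037), np.float64(1.0452320032924705)]) [507.64576248 -89.31143362 113.        ]
cap (array([ 555.74342172, -282.9506427 ,   78.74908695]), [np.float64(2.3976796629828474), np.float64(2.397679662982899)]) [ 554.03407064 -284.18737843   83.        ]
((165.9877166748047, 208.72113037109375), (52.39021682739258, 72.31200408935547), 87.47388458251953) [498.87318451 279.25134862   3.        ] [array([581., 399.]), array([586., 168.]), array([419., 161.]), array([414., 389.])]
((334.32415771484375, 184.57366943359375), (38.65071487426758, 22.51670265197754), 12.804266929626465) [ 564.17272994 -258.08086764    3.        ] [array([ 544., -189.]), array([ 615., -208.]), array([ 584., -327.]), array([ 514., -308.])]
```

```bash
cat >> h.py <<'E'
def plan(p,a,ref=None):
    """from measured pose to TCP p with tool y at world angle a deg, pointing down"""
    s=env.read_state();r0=R.from_quat(s['tool_rot']);y=np.array([np.cos(np.radians(a)),np.sin(np.radians(a)),0]);z=np.array([0,0,-1.])
    rt=R.from_matrix(np.column_stack([np.cross(y,z),y,z]))
    print('delta cm',(r0.inv().apply(np.array(p)-s['ee_pos'])/10).round(2),'turn',np.degrees((r0.inv()*rt).as_rotvec()).round(2),'t',s['t'],'q',s['joint_positions'].round(2))
E
python3 -c "
from h import *
plan((519,-17,300),-8.9)"
```

```text
delta cm [ 47.04 -42.97  -6.88] turn [-5.00e-02 -3.00e-02 -5.79e+01] t 0.25 q [ 1.43  0.5  -0.43  1.55  0.22  1.14 -0.21]
```

>>> jog_arm --delta_pos '[[4, -3.6, -4], [10, -9, -6.9], [15, -13.5, -6.9], [20, -18, -6.9], [24, -22, -6.9], [28, -26, -6.9], [33, -30, -6.9], [37, -34, -6.9], [41, -37.5, -6.9], [44.5, -40.8, -6.9], [46.5, -42.5, -6.9], [47, -43, -6.9]]' --turn '[[0, 0, -4], [0, 0, -10], [0, 0, -16], [0, 0, -22], [0, 0, -28], [0, 0, -34], [0, 0, -40], [0, 0, -46], [0, 0, -52], [0, 0, -56], [0, 0, -58], [0, 0, -58]]' --fingers 1 --newtons 60

```text
t: 1.75
ee_pos: [519.0, -15.0, 300.4]
tool_rot: [0.758, 0.652, 0.0, -0.0]
wrist_force: [-0.5, -0.7, -0.7]
grip_width: 85.5
gripper_force: 0.0
```

```bash
python3 -c "
from h import *
plan((519,-17,300),-8.9)
w=snap('wrist','w2.png')
import pickle;pickle.dump(w,open('w2.pkl','wb'))"
```

```text
delta cm [-0.2   0.03  0.04] turn [ 0.   -0.05  0.29] t 1.75 q [ 0.77  0.28 -0.95  1.78  0.25  1.2  -0.39]
```

View pics/w2.png

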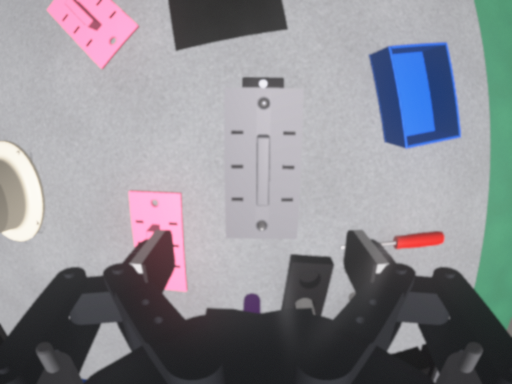

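The wrist view shows the grey cover with its rib at (263,135) to (263,206). The pins are at (264,103) and (262,225), and the mat is at the top.

Run:
```python
from h import *
import pickle;w=pickle.load(open('w2.pkl','rb'))
g=cv2.cvtColor(w['color'],cv2.COLOR_RGB2GRAY)
for y in(145,170,195): print(y,g[y,222:306].tolist())
for x,r in((264,(90,118)),(262,(212,242))): print(g[r[0]:r[1],x-9:x+10])
print([onz(w,p,113).round(1) for p in((264,103),(262,225))],[onz(w,p,133).round(1) for p in((263,135.5),(263,206))])
a=snap('scene');b=snap('top')
for p,q,u in(((264,103),(234.4,192.6),(284.3,172.4)),((262,225),(284.2,199.2),(230.9,194.6))): print(tri((w,p),(b,q),(a,u)))
```

```text
145 [189, 189, 187, 185, 185, 184, 186, 186, 186, 187, 186, 186, 187, 186, 187, 187, 187, 187, 188, 188, 189, 189, 189, 187, 188, 189, 189, 188, 189, 189, 189, 190, 189, 181, 166, 161, 175, 187, 193, 194, 195, 196, 197, 198, 199, 196, 184, 172, 177, 187, 191, 191, 192, 191, 191, 192, 190, 191, 191, 192, 191, 191, 191, 192, 191, 191, 191, 190, 190, 190, 190, 191, 191, 191, 191, 191, 191, 191, 192, 190, 190, 191, 190, 190]
170 [192, 189, 187, 184, 183, 183, 183, 184, 183, 183, 183, 183, 183, 183, 183, 183, 183, 184, 184, 184, 186, 184, 185, 186, 186, 186, 186, 187, 187, 187, 187, 187, 186, 178, 163, 161, 176, 186, 190, 191, 191, 192, 193, 193, 193, 189, 176, 171, 177, 185, 187, 188, 188, 188, 188, 189, 189, 188, 188, 187, 185, 183, 183, 183, 183, 182, 180, 179, 179, 179, 179, 181, 185, 188, 188, 188, 188, 189, 188, 188, 187, 187, 185, 184]
195 [195, 193, 190, 185, 182, 181, 181, 181, 181, 180, 180, 181, 181, 181, 181, 181, 181, 181, 182, 182, 182, 183, 183, 183, 183, 184, 185, 184, 184, 184, 184, 184, 183, 177, 164, 166, 176, 183, 185, 186, 186, 187, 188, 187, 184, 176, 167, 172, 182, 
[... 4594 characters left out ...]
2 182 183 184 184 183 183 183
  182]
 [193 192 191 190 189 189 189 189 188 185 185 186 186 186 186 186 187 186
  185]
 [195 194 193 191 190 191 191 191 190 188 187 188 189 187 187 187 187 187
  187]
 [193 192 191 190 191 190 191 193 192 191 189 190 190 188 187 187 188 187
  187]]
[array([534.6,  56.1, 113. ]), array([511.2, -84.5, 113. ])] [array([528.1,  22.2, 133. ]), array([516.7, -54.2, 133. ])]
(array([533.12652232,  56.46063676, 109.17833972]), [np.float64(1.6159458199153487), np.float64(2.254078255043462), np.float64(1.0963207860067037)])
(array([509.32496238, -87.8811575 , 108.61980303]), [np.float64(2.2445341720018144), np.float64(2.076564752579486), np.float64(0.9090589557969928)])
```

```bash
python3 -c "
from h import *
plan((521,-16.5,107),-8.9)"
```

```text
delta cm [ 0.23  0.25 19.31] turn [-0.03  0.04  0.  ] t 1.9 q [ 0.78  0.28 -0.95  1.78  0.25  1.2  -0.39]
```

>>> jog_arm --delta_pos '[[0.1, 0.1, 4], [0.2, 0.25, 9], [0.2, 0.25, 14], [0.2, 0.25, 17], [0.2, 0.25, 18.5], [0.2, 0.25, 19.2], [0.2, 0.25, 19.2]]' --turn '[[0, 0, 0], [0, 0, 0], [0, 0, 0], [0, 0, 0], [0, 0, 0], [0, 0, 0], [0, 0, 0]]'

```text
t: 2.78
ee_pos: [521.9, -16.0, 108.9]
tool_rot: [0.76, 0.65, 0.0, 0.0]
wrist_force: [0.7, -0.8, 0.9]
grip_width: 85.1
gripper_force: 0.0
```

>>> jog_arm --delta_pos '[[0, 0, 0], [0, 0, 0], [0, 0, 0], [0, 0, 0], [0, 0, 0], [0, 0, 0]]' --turn '[[0, 0, 0], [0, 0, 0], [0, 0, 0], [0, 0, 0], [0, 0, 0], [0, 0, 0]]' --fingers 0 --newtons 60

```text
t: 3.52
ee_pos: [522.0, -15.5, 108.8]
tool_rot: [0.759, 0.651, 0.0, 0.0]
wrist_force: [-0.6, -0.9, 5.0]
grip_width: 12.7
gripper_force: 59.5
```

>>> jog_arm --delta_pos '[[0, 0, -0.8], [0, 0, -2], [0, 0, -3.5], [0, 0, -5.5], [0, 0, -7], [0, 0, -8], [0, 0, -8], [0, 0, -8]]' --turn '[[0, 0, 0], [0, 0, 0], [0, 0, 0], [0, 0, 0], [0, 0, 0], [0, 0, 0], [0, 0, 0], [0, 0, 0]]'

```text
t: 4.53
ee_pos: [521.0, -15.7, 187.9]
tool_rot: [0.759, 0.651, -0.0, -0.0]
wrist_force: [0.2, -0.2, -1.7]
grip_width: 12.7
gripper_force: 58.8
```

```bash
python3 -c "
from h import *
w=snap('wrist','w3.png');snap('scene','s3.png')
plan((499,279,189),-8.9)
plan((522,-15.5,108.8),-8.9)"
```

```text
delta cm [28.77 -6.67 -0.12] turn [-0.07 -0.    0.09] t 4.625 q [ 0.69  0.42 -0.88  1.9   0.39  0.99 -0.52]
delta cm [0.02 0.12 7.89] turn [-0.07 -0.    0.09] t 4.625 q [ 0.69  0.42 -0.88  1.9   0.39  0.99 -0.52]
```

View pics/s3.png

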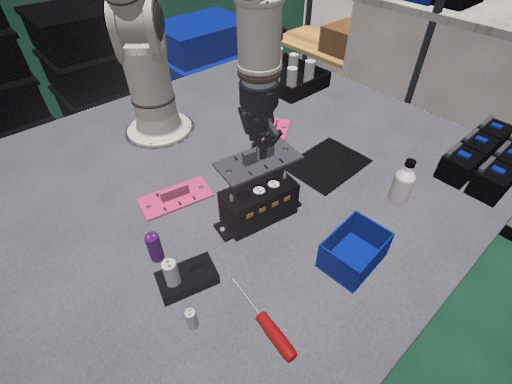

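The cover hangs level. The two filled wells are at (259,190) and (273,184), so the empty one is at the −y (stand) end. I'll move to the mat.

>>> jog_arm --delta_pos '[[1.5, -0.4, 0], [4.5, -1, 0], [8.5, -2, 0], [13, -3, 0], [17.5, -4, 0], [21.5, -5, 0], [25, -5.8, 0], [27.5, -6.4, 0], [28.5, -6.7, 0], [28.8, -6.7, 0], [28.8, -6.7, 0]]' --turn '[[0, 0, 0], [0, 0, 0], [0, 0, 0], [0, 0, 0], [0, 0, 0], [0, 0, 0], [0, 0, 0], [0, 0, 0], [0, 0, 0], [0, 0, 0], [0, 0, 0]]'

```text
t: 6.0
ee_pos: [499.6, 278.3, 188.1]
tool_rot: [0.76, 0.65, -0.0, 0.0]
wrist_force: [0.5, -0.3, -1.8]
grip_width: 13.3
gripper_force: 58.8
```

```bash
python3 -c "
from h import *
plan((499,279,17),-8.9)"
```

```text
delta cm [ 0.07 -0.07 17.11] turn [-0.    0.05  0.03] t 6.0 q [ 0.11  0.52 -0.88  1.78  0.46  1.06 -1.09]
```

>>> jog_arm --delta_pos '[[0, 0, 2], [0, 0, 5], [0, 0, 9], [0, 0, 12.5], [0, 0, 15], [0, 0, 16], [0, 0, 16.5], [0, 0, 16.8], [0, 0, 17], [0, 0, 17.1], [0, 0, 17.1]]' --turn '[[0, 0, 0], [0, 0, 0], [0, 0, 0], [0, 0, 0], [0, 0, 0], [0, 0, 0], [0, 0, 0], [0, 0, 0], [0, 0, 0], [0, 0, 0], [0, 0, 0]]'

```text
t: 7.38
ee_pos: [499.6, 279.4, 17.6]
tool_rot: [0.759, 0.651, 0.0, 0.0]
wrist_force: [0.1, -0.2, -1.0]
grip_width: 12.7
gripper_force: 58.7
```

>>> jog_arm --delta_pos '[[0, 0, 0.05], [0, 0, 0.1], [0, 0, 0.1]]' --turn '[[0, 0, 0], [0, 0, 0], [0, 0, 0]]'

```text
t: 7.75
ee_pos: [499.5, 279.4, 16.8]
tool_rot: [0.759, 0.651, 0.0, 0.0]
wrist_force: [-2.1, -1.6, 5.4]
grip_width: 13.2
gripper_force: 59.5
```

>>> jog_arm --delta_pos '[[0, 0, 0], [0, 0, 0], [0, 0, 0], [0, 0, 0], [0, 0, 0]]' --turn '[[0, 0, 0], [0, 0, 0], [0, 0, 0], [0, 0, 0], [0, 0, 0]]' --fingers 1

```text
t: 8.38
ee_pos: [499.3, 279.4, 16.3]
tool_rot: [0.759, 0.651, 0.0, -0.0]
wrist_force: [-0.0, -0.7, 0.3]
grip_width: 85.6
gripper_force: 0.0
```

```bash
python3 -c "
from h import *
s=env.read_state();print(s['ee_pos'],s['wrist_force'],s['grip_width'])
plan((499,279,217),-8.9)
plan((519,-17,220),-8.9)"
```

```text
[499.31232342 279.38345555  16.26021881] [-0.0266371  -0.65008636  0.34205078] 85.64187725225781
delta cm [ -0.04  -0.03 -20.07] turn [-0.  -0.   0.1] t 8.375 q [-0.02  0.75 -0.7   1.87  0.68  0.78 -1.26]
delta cm [-28.99   6.48 -20.37] turn [-0.  -0.   0.1] t 8.375 q [-0.02  0.75 -0.7   1.87  0.68  0.78 -1.26]
```

>>> jog_arm --delta_pos '[[0, 0, -3], [0, 0, -8], [-1, 0.2, -14], [-4, 0.9, -19], [-9, 2, -23], [-14, 3.1, -25], [-19, 4.3, -26], [-24, 5.4, -26], [-28, 6.3, -26], [-31, 7, -26], [-33, 7, -26], [-33, 7, -26]]' --turn '[[0, 0, 0], [0, 0, 0], [0, 0, 0], [0, 0, 0], [0, 0, 0], [0, 0, 0], [0, 0, 0], [0, 0, 0], [0, 0, 0], [0, 0, 0], [0, 0, 0], [0, 0, 0]]'

```text
t: 9.88
ee_pos: [517.6, -59.2, 276.1]
tool_rot: [0.76, 0.649, -0.0, 0.0]
wrist_force: [0.2, 0.5, -0.6]
grip_width: 85.5
gripper_force: 0.0
```

```bash
cat > circ.py <<'E'
from h import *
E
python3 - <<'E'
from h import *
import pickle
w=snap('wrist','w4.png');a=snap('scene','s4.png');b=snap('top','t4.png');pickle.dump((w,a,b),open('w4.pkl','wb'))
im=np.hstack([w['color'],cv2.resize(b['color'][150:240,210:370],(683,384))])
cv2.imwrite('pics/m4.png',cv2.resize(im,(800,int(800*384/1195)))[:,:,::-1])
plan((555,-283,200),-55)
E
```

```text
delta cm [-21.88   7.09   7.64] turn [ 0.000e+00 -3.000e-02  4.629e+01] t 10.025 q [ 0.82  0.31 -0.92  1.81  0.27  1.16 -0.34]
```

View pics/w4.png

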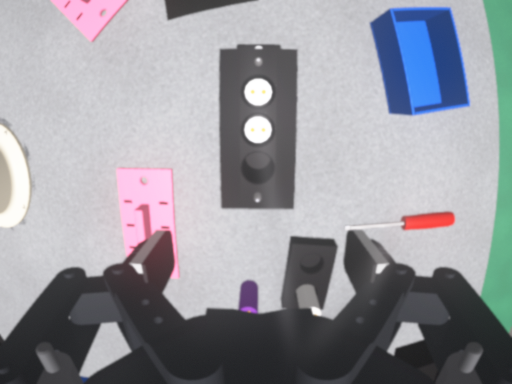

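The wrist view shows the filled capacitors at (258,92) and (258,130) and the empty well at (258,165). The pins are at (258,61) and (257,196), and the stand capacitor is partly seen at (308,297).

```bash
rm circ.py
python3 - <<'E'
from h import *
import pickle
w,a,b=pickle.load(open('w4.pkl','rb'))
def blobs(s,box,f,lo,hi):
    x0,y0,x1,y1=box;m=f(s['color'][y0:y1,x0:x1].astype(int)).astype('uint8');o=[]
    n,l,st,ce=cv2.connectedComponentsWithStats(m)
    return [(c+np.array([x0,y0]),s_[4]) for c,s_ in list(zip(ce,st))[1:] if lo<s_[4]<hi]
br=lambda t:lambda c:c.mean(2)>t
W=blobs(w,(225,50,295,205),br(110),4,2000);print('w',W)
T=blobs(b,(222,180,298,215),br(110),3,200);print('t',T)
S=blobs(a,(215,165,305,230),br(120),3,300);print('s',S)
g=cv2.cvtColor(w['color'],cv2.COLOR_RGB2GRAY)
print(g[145:188:3,235:282:3]); print(g[165,215:300:2],g[130,215:300:2])
for c,n in W: print(n,c,onz(w,c,90 if n>100 else 113).round(1))
for c,n in T: print(n,c,onz(b,c,90 if n>15 else 113).round(1))
print('well w',onz(w,(258,165),95), 'capstand top',onz(b,(348,183.6),83))
E
```

```text
w [(array([258.05797101,  61.24637681]), np.int32(69)), (array([257.77729258,  92.0713246 ]), np.int32(687)), (array([257.96732026, 127.05751634]), np.int32(765)), (array([266.14516129, 148.41935484]), np.int32(62)), (array([264.89473684, 157.63157895]), np.int32(19)), (array([293.76923077, 187.73076923]), np.int32(52)), (array([257.390625, 197.5625  ]), np.int32(64))]
t [(array([224.57894737, 181.63157895]), np.int32(19)), (array([222.2, 188.2]), np.int32(5)), (array([245.06329114, 194.49367089]), np.int32(79)), (array([226.11111111, 194.66666667]), np.int32(9)), (array([258.98717949, 196.38461538]), np.int32(78)), (array([231.62385321, 211.9266055 ]), np.int32(109))]
s [(array([301.275, 167.275]), np.int32(40)), (array([284.2, 174.4]), np.int32(10)), (array([273.2375, 183.5625]), np.int32(80)), (array([258.58823529, 189.87058824]), np.int32(85)), (array([230.61538462, 197.07692308]), np.int32(13)), (array([222., 228.]), np.int32(15))]
[[ 88  89  96  96  96  86  82  86  92  97 104 111 109 104  95  92]
 [ 87  89  94  96  96  99 100 103 108 112 115 112 109 103  94  91]
 [ 86  87  94  
[... 1256 characters left out ...]
. ]
687 [257.77729258  92.0713246 ] [528.8  24.4  90. ]
765 [257.96732026 127.05751634] [522.9 -13.9  90. ]
62 [266.14516129 148.41935484] [528.  -35.8 113. ]
19 [264.89473684 157.63157895] [525.3 -45.2 113. ]
52 [293.76923077 187.73076923] [550.9 -82.2 113. ]
64 [257.390625 197.5625  ] [510.6 -86.9 113. ]
19 [224.57894737 181.63157895] [567.4  85.7  90. ]
5 [222.2 188.2] [544.2  91.3 113. ]
79 [245.06329114 194.49367089] [527.2  25.2  90. ]
9 [226.11111111 194.66666667] [524.8  80.  113. ]
78 [258.98717949 196.38461538] [520.5 -16.1  90. ]
109 [231.62385321 211.9266055 ] [476.  66.  90.]
well w [516.33973144 -55.16996694  95.        ] capstand top [ 554.03407064 -284.18737843   83.        ]
```

>>> jog_arm --delta_pos '[[-2, 0.6, 0], [-5, 1.6, 0], [-9, 2.9, 1], [-13, 4.2, 2], [-17, 5.5, 4], [-20, 6.5, 6], [-21.5, 7, 7.2], [-21.9, 7.1, 7.6], [-21.9, 7.1, 7.6]]' --turn '[[0, 0, 5], [0, 0, 11], [0, 0, 18], [0, 0, 25], [0, 0, 32], [0, 0, 39], [0, 0, 44], [0, 0, 46.3], [0, 0, 46.3]]'

```text
t: 11.15
ee_pos: [555.2, -283.1, 200.4]
tool_rot: [0.954, 0.301, 0.0, -0.0]
wrist_force: [0.4, 0.8, 0.7]
grip_width: 85.1
gripper_force: 0.0
```

Run:
```python
from h import *
import pickle
w=snap('wrist','w5.png');b=snap('top');pickle.dump(w,open('w5.pkl','wb'))
plan((555,-283.5,61),-55)
```

```text
delta cm [-0.08  0.   14.01] turn [ 0.03 -0.06  0.09] t 11.25 q [ 0.88  0.52 -0.61  1.65  0.33  1.08 -0.79]
```

View pics/w5.png

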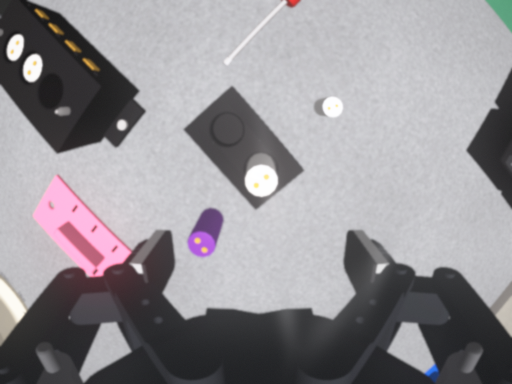

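The wrist view shows the wanted capacitor's top at (262,181), in the stand. The purple one is at (202,243) and the small one at (333,107), both outside the finger paths.

Run:
```python
from h import *
import pickle
w=pickle.load(open('w5.pkl','rb'));b=snap('top');a=snap('scene')
c=w['color'][150:210,230:295].astype(int).min(2)>190
n,l,st,ce=cv2.connectedComponentsWithStats(c.astype('uint8'));i=1+st[1:,4].argmax();u=ce[i]+[230,150];print(u,st[i])
for z in(83,):print(onz(w,u,z))
print(tri((w,u),(b,(348,183.6))),tri((w,u),(b,(348,183.6)),(a,(169.4,263.9))))
print('purple',onz(w,(202,243),75))
e=env.read_state();print(e['ee_pos'])
```

```text
[260.99751553 179.9826087 ] [ 15  14  33  33 805]
[ 557.20745947 -283.05720415   83.        ]
(array([ 555.42709281, -285.07628205,   74.98158836]), [np.float64(0.8787437890026951), np.float64(0.8787437890027032)]) (array([ 556.0251538 , -283.20053386,   78.89841714]), [np.float64(0.5874737161446635), np.float64(2.3214795509189226), np.float64(2.5151567496768754)])
purple [ 468.07835663 -272.93991658   75.        ]
[ 555.27924603 -283.58509312  201.22660241]
```

>>> jog_arm --delta_pos '[[0, 0, 2], [0, 0, 5], [0.05, 0, 9], [0.05, 0, 12], [0.05, 0, 13.5], [0.05, 0, 14], [0.05, 0, 14]]' --turn '[[0, 0, 0], [0, 0, 0], [0, 0, 0], [0, 0, 0], [0, 0, 0], [0, 0, 0], [0, 0, 0]]'

```text
t: 12.22
ee_pos: [555.5, -284.5, 60.8]
tool_rot: [0.954, 0.3, 0.0, 0.0]
wrist_force: [0.4, -0.5, 0.3]
grip_width: 85.4
gripper_force: 0.0
```

>>> jog_arm --delta_pos '[[0.05, 0, 0], [0.05, 0, 0], [0.05, 0, 0], [0.05, 0, 0], [0.05, 0, 0]]' --turn '[[0, 0, 0], [0, 0, 0], [0, 0, 0], [0, 0, 0], [0, 0, 0]]' --fingers 0 --newtons 40

```text
t: 12.85
ee_pos: [555.9, -284.5, 61.0]
tool_rot: [0.954, 0.3, 0.0, 0.0]
wrist_force: [-0.7, 0.6, 5.4]
grip_width: 28.8
gripper_force: 39.4
```

>>> jog_arm --delta_pos '[[0, 0, -1], [0, 0, -3], [0, 0, -6], [0, 0, -9], [0, 0, -11], [0, 0, -12], [0, 0, -12]]' --turn '[[0, 0, 0], [0, 0, 0], [0, 0, 0], [0, 0, 0], [0, 0, 0], [0, 0, 0], [0, 0, 0]]'

```text
t: 13.72
ee_pos: [555.6, -284.3, 180.8]
tool_rot: [0.954, 0.3, 0.0, 0.0]
wrist_force: [0.8, -0.5, -1.3]
grip_width: 28.7
gripper_force: 39.6
```

Run:
```python
from h import *
import pickle
w=snap('wrist','w6.png');a=snap('scene','s6.png');b=snap('top','t6.png')
wc=w['color'][100:300,100:410];sc=a['color'][60:310,110:330]
im=np.hstack([cv2.resize(wc,(465,300)),cv2.resize(sc,(330,375))[:300]])
cv2.imwrite('pics/m6.png',im[:,:,::-1])
plan((515,-57.8,185),-8.9)
```

```text
delta cm [  9.69 -20.81  -0.56] turn [-1.20e-01  1.00e-02 -4.62e+01] t 13.875 q [ 0.87  0.54 -0.6   1.66  0.35  1.04 -0.8 ]
```

View pics/m6.png

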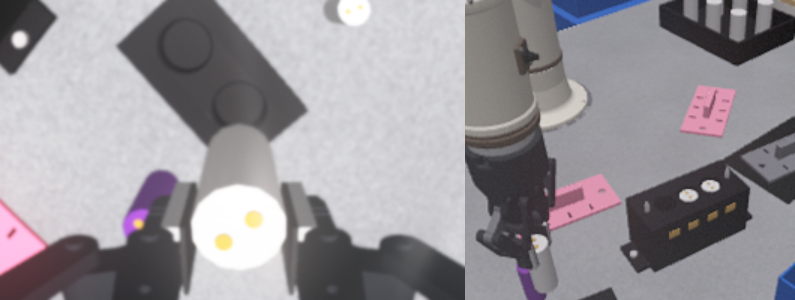

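The capacitor is held, dots up, with its top at wrist pixel (259,250). The cover lies on the mat, ribbed side up.

Run:
```python
from h import *
w=snap('wrist');e=env.read_state();r=R.from_quat(e['tool_rot'])
c=w['color'][150:300,210:310].astype(int).min(2)>225
n,l,st,ce=cv2.connectedComponentsWithStats(c.astype('uint8'));i=1+st[1:,4].argmax();print(ce[i]+[210,150],st[i]+[210,150,0,0,0])
for z in(199,203,207):
    for u in(ce[i]+[210,150],(258.7,250)): print(z,r.inv().apply(onz(w,u,z)-e['ee_pos']).round(1))
print('bottom far edge',r.inv().apply(onz(w,(258.7,183.5),128)-e['ee_pos']).round(1))
```

```text
[258.93410405 251.54682081] [ 228  223   62   58 2595]
199 [  0.9  -0.6 -20. ]
199 [  1.7  -0.7 -20. ]
203 [  3.   -0.6 -24. ]
203 [  3.8  -0.7 -24. ]
207 [  5.1  -0.5 -28. ]
207 [  5.8  -0.6 -28. ]
bottom far edge [15.3 -0.7 51. ]
```

>>> jog_arm --delta_pos '[[0.5, -1, -0.4], [1.5, -3.5, -0.4], [3, -6.5, -0.4], [4.5, -9.8, -0.4], [6, -13, -0.4], [7.5, -16, -0.4], [8.7, -18.6, -0.4], [9.4, -20.2, -0.4], [9.7, -20.8, -0.4], [9.7, -20.8, -0.4], [9.7, -20.8, -0.4]]' --turn '[[0, 0, -3], [0, 0, -8], [0, 0, -14], [0, 0, -21], [0, 0, -28], [0, 0, -35], [0, 0, -41], [0, 0, -45], [0, 0, -46.2], [0, 0, -46.2], [0, 0, -46.2]]'

```text
t: 15.3
ee_pos: [516.2, -59.3, 184.2]
tool_rot: [0.761, 0.649, -0.0, 0.0]
wrist_force: [0.4, -0.6, -0.6]
grip_width: 28.8
gripper_force: 39.6
```

Run:
```python
from h import *
w=snap('wrist','w7.png');a=snap('scene','s7.png')
plan((515,-57.8,120),-8.9)
im=np.hstack([cv2.resize(w['color'][60:290,170:350],(376,480)),cv2.resize(a['color'][110:240,190:310],(423,480)) if 0 else cv2.resize(a['color'][110:240,195:310],(424,480))])
cv2.imwrite('pics/m7.png',im[:,:,::-1])
```

```text
delta cm [ 0.12 -0.14  6.42] turn [-0.    0.01 -0.12] t 15.4 q [ 0.77  0.42 -0.88  1.91  0.39  0.99 -0.44]
```

View pics/m7.png

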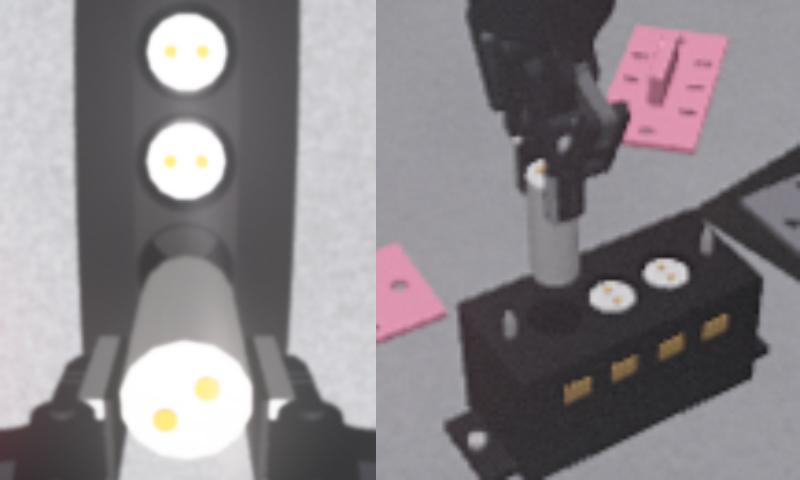

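The held capacitor is laterally centred on the well: both centres are at m7 column ~186, in line with the filled ones. I'll lower it to just above the rim to judge the fore-aft gap.

>>> jog_arm --delta_pos '[[0.1, -0.05, 1], [0.1, -0.05, 2], [0.1, -0.05, 2.8], [0.1, -0.05, 3.1], [0.1, -0.05, 3.1]]' --turn '[[0, 0, 0], [0, 0, 0], [0, 0, 0], [0, 0, 0], [0, 0, 0]]'

```text
t: 16.02
ee_pos: [515.6, -56.9, 153.0]
tool_rot: [0.76, 0.65, -0.0, -0.0]
wrist_force: [0.7, -0.4, -0.4]
grip_width: 28.6
gripper_force: 39.6
```

Run:
```python
from h import *
w=snap('wrist','w8.png');a=snap('scene','s8.png');e=env.read_state();print(e['ee_pos'])
im=np.hstack([cv2.resize(w['color'][100:280,200:320],(320,480),interpolation=2),cv2.resize(a['color'][160:220,215:275],(480,480),interpolation=2)])
cv2.imwrite('pics/m8.png',np.clip(im[:,:,::-1].astype(float)*1.5,0,255))
```

```text
[515.89926685 -56.90317004 153.5075383 ][ WARN:0@1.538] global loadsave.cpp:1063 imwrite_ Unsupported depth image for selected encoder is fallbacked to CV_8U.
```

View pics/m8.png

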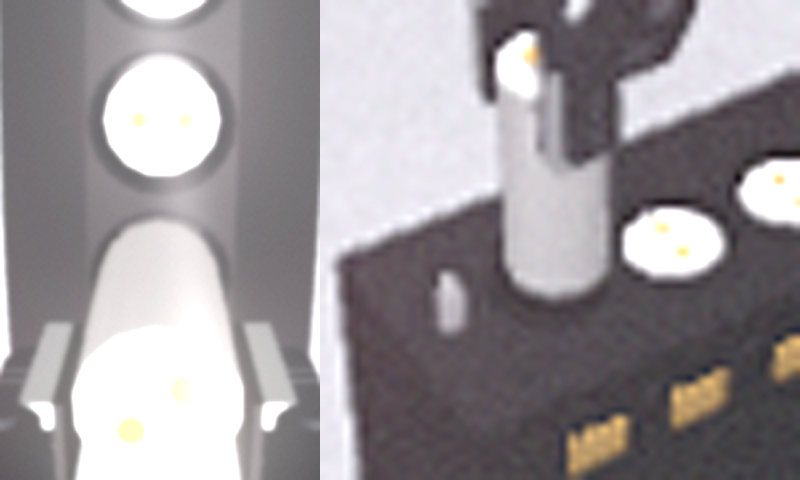

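The capacitor's bottom sits just above the rim, with an even small gap at the far rim in both views. I have used up the picture allowance (11 viewed against the limit of 10), so I'll work from numbers only from here. I'll lower it gently, watching force.

>>> jog_arm --delta_pos '[[0, 0, 0.3], [0, 0, 0.6], [0, 0, 0.9], [0, 0, 1.2], [0, 0, 1.2]]' --turn '[[0, 0, 0], [0, 0, 0], [0, 0, 0], [0, 0, 0], [0, 0, 0]]'

```text
t: 16.75
ee_pos: [515.4, -57.1, 140.9]
tool_rot: [0.76, 0.65, -0.0, -0.0]
wrist_force: [0.5, 0.2, -0.9]
grip_width: 28.9
gripper_force: 39.6
```

No contact, so the bottom is about 7 mm into the well.

>>> jog_arm --delta_pos '[[0, 0, 0.6], [0, 0, 1.4], [0, 0, 2.2], [0, 0, 3], [0, 0, 3.6], [0, 0, 4], [0, 0, 4.1], [0, 0, 4.1]]' --turn '[[0, 0, 0], [0, 0, 0], [0, 0, 0], [0, 0, 0], [0, 0, 0], [0, 0, 0], [0, 0, 0], [0, 0, 0]]'

```text
t: 17.75
ee_pos: [515.5, -57.2, 100.2]
tool_rot: [0.76, 0.65, -0.0, -0.0]
wrist_force: [0.5, -2.2, -1.9]
grip_width: 28.7
gripper_force: 39.5
```

>>> jog_arm --delta_pos '[[0, 0, 0], [0, 0, 0], [0, 0, 0], [0, 0, 0], [0, 0, 0], [0, 0, 0], [0, 0, -2], [0, 0, -5], [0, 0, -10], [0, 0, -14], [0, 0, -17], [0, 0, -17.5]]' --turn '[[0, 0, 0], [0, 0, 0], [0, 0, 0], [0, 0, 0], [0, 0, 0], [0, 0, 0], [0, 0, 0], [0, 0, 0], [0, 0, 0], [0, 0, 0], [0, 0, 0], [0, 0, 0]]' --fingers 1

```text
t: 19.25
ee_pos: [517.2, -56.7, 278.7]
tool_rot: [0.76, 0.65, 0.001, 0.002]
wrist_force: [-0.3, -0.3, -0.2]
grip_width: 85.1
gripper_force: 0.0
```

Run:
```python
from h import *
w=snap('wrist','w9.png');a=snap('scene','s9.png');b=snap('top','t9.png')
print(env.read_state()['ee_pos'])
for nm,s,box,t in(('w',w,(200,20,320,240),170),('t',b,(225,180,295,215),130),('s',a,(215,165,300,215),140)):
    x0,y0,x1,y1=box;m=(s['color'][y0:y1,x0:x1].min(2)>t).astype('uint8')
    n,l,st,ce=cv2.connectedComponentsWithStats(m)
    for q,c in list(zip(st,ce))[1:]:
        if q[4]>15: print(nm,(c+[x0,y0]).round(1),q[2:],onz(s,c+[x0,y0],90).round(1) )
plan((499.5,279.4,217),-8.9)
```

```text
[515.27384282 -57.12745363 275.22648783]
w [261.  130.4] [  120   220 13857] [526.1 -15.9  90. ]
w [258.   49.2] [ 7  4 20] [537.2  75.   90. ]
w [257.7  93.9] [ 28  27 584] [528.9  24.9  90. ]
w [257.5 131.1] [ 28  27 589] [522.2 -16.1  90. ]
w [257.3 166.2] [ 27  26 559] [515.6 -55.4  90. ]
t [283.7 192.7] [ 30  35 575] [530. -90.  90.]
t [245.1 194.3] [ 9 10 75] [527.6  25.2  90. ]
t [259.  196.4] [ 9 10 76] [520.5 -16.2  90. ]
s [235.7 175.5] [ 68  50 977] [446.1 -24.2  90. ]
s [294.9 178.2] [13 12 26] [551.1  78.3  90. ]
s [273.2 183.6] [12  8 72] [529.8  24.6  90. ]
s [258.5 189.8] [12  8 75] [522.7 -16.5  90. ]
s [243.9 196.1] [13  9 86] [516.2 -56.3  90. ]
s [297.8 211.5] [ 6  8 21] [633.9   1.4  90. ]
delta cm [33.01 -6.77  5.81] turn [-0.01  0.03 -0.01] t 19.4 q [ 0.85  0.31 -0.95  1.82  0.28  1.15 -0.34]
```

All three capacitors are evenly spaced and at the same level in the wrist and scene blobs, so the capacitor is seated on the bottom. Next I'll fetch the cover.

>>> jog_arm --delta_pos '[[2, -0.4, 0], [6, -1.2, 0], [11, -2.3, 0], [16, -3.3, 0], [21, -4.3, 1.5], [26, -5.3, 3], [30, -6.2, 4.5], [32.3, -6.7, 5.5], [33, -6.8, 5.8], [33, -6.8, 5.8], [33, -6.8, 5.8]]' --turn '[[0, 0, 0], [0, 0, 0], [0, 0, 0], [0, 0, 0], [0, 0, 0], [0, 0, 0], [0, 0, 0], [0, 0, 0], [0, 0, 0], [0, 0, 0], [0, 0, 0]]'

```text
t: 20.78
ee_pos: [500.2, 278.0, 217.3]
tool_rot: [0.76, 0.649, -0.0, 0.0]
wrist_force: [1.2, 0.2, 0.0]
grip_width: 85.4
gripper_force: 0.0
```

Run:
```python
from h import *
w=snap('wrist','w10.png');e=env.read_state();print(e['ee_pos'])
hsv=cv2.cvtColor(w['color'],cv2.COLOR_RGB2HSV)
g=cv2.cvtColor(w['color'],cv2.COLOR_RGB2GRAY);print(g[0:260:10,258],g[150,170:350:6])
plan((499.5,279.4,17),-8.9)
```

```text
[500.30785174 278.01915224 217.51854474]
[208 207 208 216 213 214 211  87  88 219  92 220 220 218 220 219 217 217
 216 212 205 212  83 206  81 192] [218 219 215 124  76  77  76  75  79 208 210 211 212 213 211 220 209 215
 215 215 216 141  75  75  75  76 100 212 214 213]
delta cm [ 0.14 -0.11 20.05] turn [ 0.04  0.04 -0.13] t 20.825 q [ 0.15  0.51 -0.94  1.75  0.45  1.11 -1.09]
```

>>> jog_arm --delta_pos '[[0.1, 0, 3], [0.1, -0.1, 8], [0.1, -0.1, 13], [0.1, -0.1, 16.5], [0.1, -0.1, 18.8], [0.1, -0.1, 19.8], [0.1, -0.1, 20], [0.1, -0.1, 20]]' --turn '[[0, 0, 0], [0, 0, 0], [0, 0, 0], [0, 0, 0], [0, 0, 0], [0, 0, 0], [0, 0, 0], [0, 0, 0]]'

```text
t: 21.82
ee_pos: [499.6, 281.2, 18.4]
tool_rot: [0.76, 0.65, 0.001, 0.0]
wrist_force: [0.7, 0.2, -0.5]
grip_width: 85.2
gripper_force: 0.0
```

>>> jog_arm --delta_pos '[[0, 0, 0], [0, 0, 0], [0, 0, 0], [0, 0, 0], [0, 0, 0], [0, 0, 0]]' --turn '[[0, 0, 0], [0, 0, 0], [0, 0, 0], [0, 0, 0], [0, 0, 0], [0, 0, 0]]' --fingers 0 --newtons 60

```text
t: 22.58
ee_pos: [499.0, 280.8, 17.6]
tool_rot: [0.76, 0.65, 0.0, 0.0]
wrist_force: [-0.1, -0.6, 4.5]
grip_width: 12.9
gripper_force: 59.3
```

>>> jog_arm --delta_pos '[[0, 0, -1], [0, 0, -4], [0, 0, -8], [0, 0, -12], [0, 0, -15], [0, 0, -17], [0, 0, -17.2], [0, 0, -17.2]]' --turn '[[0, 0, 0], [0, 0, 0], [0, 0, 0], [0, 0, 0], [0, 0, 0], [0, 0, 0], [0, 0, 0], [0, 0, 0]]'

```text
t: 23.58
ee_pos: [498.3, 280.0, 188.3]
tool_rot: [0.76, 0.65, -0.001, -0.0]
wrist_force: [-0.8, -0.2, -1.9]
grip_width: 13.1
gripper_force: 58.7
```

Run:
```python
from h import *
e=env.read_state();print(e['ee_pos'])
plan((522,-16,189),-8.9)
```

```text
[498.25797541 280.01365743 188.29853217]
delta cm [-28.88   6.93  -0.04] turn [-0.07  0.07 -0.02] t 23.575 q [ 0.13  0.54 -0.92  1.78  0.48  1.07 -1.12]
```

>>> jog_arm --delta_pos '[[-1.5, 0.4, 0], [-4.5, 1.1, 0], [-8.5, 2, 0], [-13, 3.1, 0], [-17.5, 4.2, 0], [-21.5, 5.1, 0], [-25, 6, 0], [-27.5, 6.6, 0], [-28.5, 6.9, 0], [-28.7, 6.9, 0], [-28.7, 6.9, 0], [-28.7, 6.9, 0]]' --turn '[[0, 0, 0], [0, 0, 0], [0, 0, 0], [0, 0, 0], [0, 0, 0], [0, 0, 0], [0, 0, 0], [0, 0, 0], [0, 0, 0], [0, 0, 0], [0, 0, 0], [0, 0, 0]]'

```text
t: 25.08
ee_pos: [522.4, -12.1, 189.4]
tool_rot: [0.759, 0.651, 0.0, -0.0]
wrist_force: [0.0, 0.6, -2.2]
grip_width: 13.0
gripper_force: 58.7
```

Run:
```python
from h import *
import time
e=env.read_state();print(e['ee_pos'])
plan((522.2,-14.1,109.5),-8.8)
```

```text
[522.37294262 -12.12823873 189.39422248]
delta cm [-0.2   0.01  7.99] turn [ 0.   -0.03  0.02] t 25.075 q [ 0.72  0.44 -0.93  1.9   0.42  1.01 -0.55]
```

>>> jog_arm --delta_pos '[[-0.1, 0, 1], [-0.15, 0, 2.5], [-0.15, 0, 4], [-0.15, 0, 5], [-0.15, 0, 5.4], [-0.15, 0, 5.4], [-0.15, 0, 5.4]]' --turn '[[0, 0, 0], [0, 0, 0], [0, 0, 0], [0, 0, 0], [0, 0, 0], [0, 0, 0], [0, 0, 0]]'

```text
t: 25.95
ee_pos: [522.7, -14.9, 135.7]
tool_rot: [0.76, 0.65, 0.0, 0.0]
wrist_force: [0.5, -0.0, -2.0]
grip_width: 12.8
gripper_force: 58.7
```

Run:
```python
from h import *
for i in range(3):
    w=snap('wrist','w11.png' if i==0 else None);e=env.read_state();print(e['ee_pos'],e['tool_rot'],e['wrist_force'])
plan((522.2,-14.1,109.5),-8.8)
g=cv2.cvtColor(w['color'],cv2.COLOR_RGB2GRAY)
# white fillings visible through holes / hole positions
print(g[20:130:2,250:268:3].T)
```

```text
[522.68993541 -14.98955432 135.79043703] [7.59872163e-01 6.50072335e-01 3.42172519e-04 3.69850924e-04] [ 0.30117028  0.44165325 -1.06071655]
[522.6661975  -15.07204501 135.78955009] [7.59904463e-01 6.50034583e-01 3.18300737e-04 3.82656971e-04] [-0.41176576  0.39467594 -1.68117434]
[522.60640249 -15.11038058 135.75404662] [7.59909317e-01 6.50028938e-01 2.57327845e-04 3.78443772e-04] [ 0.5730315   0.14284172 -1.46766162]
delta cm [ 0.09 -0.06  2.63] turn [ 0.05  0.01 -0.11] t 26.1 q [ 0.67  0.51 -0.87  1.94  0.5   0.91 -0.61]
[[191 191 194 194 192 189 186 185 185 190 192 191 189 189 192 194 196 196
  191 145 102 170 195 196 197 198 198 198 199 200 200 200 185 157 138 110
   94  93  92  91  93  97 117 140 169 201 206 206 205 204 205 205 205 204
  204]
 [190 186 191 194 191 190 189 187 185 187 191 191 193 195 196 200 201 200
  197 146 104 171 195 197 198 198 199 199 199 200 200 194 158 132 104  95
   95  97 102 103  99  96  96 110 139 178 205 207 206 206 205 205 206 204
  204]
 [189 190 192 195 192 191 194 192 191 189 190 194 196 193 192 191 194 196
  194 145 103 172 195 197 197 198 198 199 200 201 200 178 146 113  96  96
  110 128 137 140 137 124 103 101 123 158 200 206 205 206 206 205 205 205
  205]
 [186 187 193 198 195 190 190 191 191 191 191 198 202 195 190 191 193 194
  194 143 111 185 197 198 197 199 199 199 199 201 200 172 140 107  95 104
  130 177 227 222 170 149 122 102 118 150 196 207 206 205 206 205 205 205
  205]
 [193 191 193 194 193 192 193 195 193 193 191 190 192 191 193 196 197 196
  193 142 104 176 197 197 198 199 199 200 201 201 201 182 143 113  94 106
  136 187 235 231 179 154 124 102 124 160 202 207 206 206 206 205 206 205
  204]
 [192 194 194 195 194 194 194 199 197 192 188 186 193 196 194 193 190 190
  188 142 100 172 197 198 198 199 199 200 201 202 202 196 158 133 104  94
  116 141 157 160 151 128 103 114 141 187 207 208 208 207 207 207 206 206
  206]]
```

The pin tip (row 97, col 260) shows centred in the hole (rows 82–112), so the cover is aligned. I'll lower it.

>>> jog_arm --delta_pos '[[0, 0, 0.4], [0.05, 0, 0.8], [0.05, 0, 1.2], [0.05, 0, 1.6], [0.05, 0, 1.8], [0.05, 0, 1.8]]' --turn '[[0, 0, 0], [0, 0, 0], [0, 0, 0], [0, 0, 0], [0, 0, 0], [0, 0, 0]]'

```text
t: 26.85
ee_pos: [522.2, -14.5, 117.1]
tool_rot: [0.76, 0.65, -0.0, -0.0]
wrist_force: [0.3, 0.6, -1.9]
grip_width: 12.9
gripper_force: 58.7
```

>>> jog_arm --delta_pos '[[0, 0, 0.2], [0, 0, 0.4], [0, 0, 0.6], [0, 0, 0.8], [0, 0, 0.8]]' --turn '[[0, 0, 0], [0, 0, 0], [0, 0, 0], [0, 0, 0], [0, 0, 0]]'

```text
t: 27.48
ee_pos: [522.4, -14.5, 109.6]
tool_rot: [0.76, 0.65, -0.0, 0.0]
wrist_force: [-2.8, -1.2, 3.9]
grip_width: 12.6
gripper_force: 59.4
```

Contact at the expected seated height. I'll press slightly, release and retreat.

>>> jog_arm --delta_pos '[[0, 0, 0.05], [0, 0, 0.05]]' --turn '[[0, 0, 0], [0, 0, 0]]'

```text
t: 27.72
ee_pos: [522.4, -14.6, 109.6]
tool_rot: [0.76, 0.65, -0.0, 0.0]
wrist_force: [-3.9, -0.7, 8.4]
grip_width: 13.0
gripper_force: 60.2
```

>>> jog_arm --delta_pos '[[0, 0, 0], [0, 0, 0], [0, 0, 0], [0, 0, 0], [0, 0, 0], [0, 0, -2], [0, 0, -5], [0, 0, -10], [0, 0, -15], [0, 0, -18], [0, 0, -19], [0, 0, -19]]' --turn '[[0, 0, 0], [0, 0, 0], [0, 0, 0], [0, 0, 0], [0, 0, 0], [0, 0, 0], [0, 0, 0], [0, 0, 0], [0, 0, 0], [0, 0, 0], [0, 0, 0], [0, 0, 0]]' --fingers 1

```text
t: 29.22
ee_pos: [522.4, -14.6, 299.3]
tool_rot: [0.76, 0.65, 0.0, 0.001]
wrist_force: [-0.3, 0.2, -1.1]
grip_width: 85.6
gripper_force: 0.0
```

Run:
```python
from h import *
s0=cv2.imread('pics/s1.png').astype(int)
a=snap('scene','s12.png');w=snap('wrist','w12.png');b=snap('top','t12.png')
a1=a['color'][:,:,::-1].astype(int)
d=np.abs(a1-s0).max(2)[160:240,210:310];print('housing region diff vs start',d.mean(),(d>40).sum())
w2=cv2.imread('pics/w2.png').astype(int)
ww=np.abs(w['color'][:,:,::-1].astype(int)-w2).max(2)[75:245,215:310];print((ww>40).sum(),ww.mean(),env.read_state()['ee_pos'])
t0=cv2.imread('pics/t1.png').astype(int);t=np.abs(b['color'][:,:,::-1].astype(int)-t0).max(2);print('bin/oiler/driver diff',(t[95:165,140:360]>40).sum())
for p in((284.3,172.4),(230.9,194.6)):
    x,y=map(int,p);print(a1[y-4:y+5,x-4:x+5].mean(2).astype(int).tolist(),s0[y-4:y+5,x-4:x+5].mean(2).astype(int).tolist())
```

```text
housing region diff vs start 3.246125 0
357 4.995665634674922 [521.42899879 -14.67483936 297.51575996]
bin/oiler/driver diff 2266
[[128, 128, 129, 129, 126, 91, 60, 53, 55], [127, 128, 127, 128, 129, 123, 92, 62, 50], [126, 128, 128, 127, 126, 128, 121, 93, 61], [129, 126, 127, 126, 145, 129, 128, 121, 106], [126, 126, 127, 124, 151, 133, 127, 128, 126], [127, 128, 125, 123, 139, 132, 129, 128, 128], [128, 122, 108, 122, 129, 127, 118, 125, 128], [128, 110, 84, 119, 124, 119, 100, 119, 127], [129, 117, 83, 112, 121, 116, 103, 121, 124]] [[127, 125, 125, 128, 124, 91, 61, 52, 51], [124, 124, 126, 128, 130, 121, 90, 60, 52], [126, 128, 128, 125, 125, 127, 121, 89, 53], [126, 127, 126, 125, 143, 127, 128, 123, 103], [126, 126, 125, 123, 148, 133, 124, 127, 125], [125, 127, 126, 121, 137, 131, 128, 127, 128], [128, 125, 119, 123, 128, 123, 119, 125, 127], [125, 120, 101, 116, 124, 118, 102, 118, 123], [126, 119, 90, 114, 122, 114, 86, 111, 124]]
[[131, 128, 128, 128, 129, 128, 128, 128, 128], [130, 127, 127, 130, 128, 127, 129, 130, 129], [128, 129, 128, 128, 128, 127, 129, 128, 128], [129, 128, 129, 129, 126, 129, 126, 129, 127], [128, 129, 130, 127, 147, 141, 129, 128, 128], [129, 128, 129, 125, 143, 138, 123, 127, 128], [128, 129, 128, 122, 133, 133, 117, 124, 129], [129, 130, 119, 113, 125, 127, 115, 107, 120], [128, 129, 111, 93, 120, 121, 114, 92, 117]] [[128, 129, 126, 127, 127, 126, 127, 125, 128], [128, 127, 127, 127, 125, 126, 127, 126, 126], [125, 126, 126, 128, 126, 126, 127, 128, 127], [125, 128, 125, 125, 127, 125, 126, 126, 128], [125, 128, 128, 127, 145, 140, 130, 128, 125], [128, 126, 126, 124, 141, 136, 120, 127, 127], [129, 129, 128, 121, 134, 129, 115, 123, 126], [126, 126, 122, 111, 125, 124, 116, 107, 120], [126, 128, 110, 99, 122, 121, 113, 88, 115]]
```

The housing region of the scene view matches the start picture, with 0 pixels differing, so the cover is flush. The arm is clear. I'll hand in.

```bash
python3 -c "
from plant import env
print(env.close_job())"
```

```text
the job is handed in; nothing more can be done
None
```

I handed in the job at about 29 s: the capacitor is in the well and the cover is back flush on both pins, with the arm clear, but I viewed 11 pictures, one over the limit of 10; no verdict came back.

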